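# Shut the dust box and hold the shaker dial at its third click

## Task

Clean the dust collector's filter: first push the green dust box's open door shut until it snaps home on its catch. Only then, with the door shut, press the paddle of the spring-return shaker dial on the grey control box down past its first two clicks to the third, and keep it pressed there: the program finishes while still holding the dial down against its spring. Leave the other things on the bench where they stand.

Things in the scene. Friction and masses are not known exactly. Their poses are not given: they have to be found in the camera images.
- dust_box: green steel box, 200 deep (x) x 220 wide (y) x 200 high mm, fixed to the bench, open at the front behind its door; a dark pipe stub (68 mm across, 50 mm high) stands on its top's rear half. Origin: middle of the front face's lower edge, at bench level; x points into the box, away from the robot, z up. It may stand left or right of the control box.
- door (a joint): angle of the dust box door (rad): 0 = shut and seated, 0.4 to 0.95 at the start, grows as it swings out towards the robot; upright hinge at the left (+y) side of the front. Swings freely down to about 0.11, where a sprung ball catch must be overcome (5 to 10 N at door_push); below about 0.02 the catch pulls the door home and keeps it.
- door_push (a point): clear flat place to push, on the outer (robot-side) face of the door: 170 mm above the bench, 25 mm below the door's top edge, 45 mm from its free edge, 135 mm from the hinge line. The frame turns with the door: -x is the outward normal, +y points to the hinge, z up.
- door_hinge (a point): point on the upright hinge line, 170 mm above the bench, in mid-thickness of the door. The door is a green steel panel 180 wide x 165 high x 12 thick mm, lower edge 30 mm above the bench; a steel bar handle (upright, 60 mm long, 35 mm off the outer face) sits low near its free edge, 45 to 105 mm above the bench.
- control_box: grey steel box, 120 deep x 100 wide x 180 high mm, fixed to the bench on a dark foot plate (12 mm high, 140 wide), a black stud (30 mm high) on top, 90 mm back from the front, a small round button low on its front. Origin: middle of the front face's lower edge, at bench level; x points into the box, away from the robot, z up.
- dial (a joint): angle of the shaker dial (rad): 0 = off (paddle 0.5 rad above level), grows as the paddle is pressed down; clicks at about 0.32 (first), 0.64 (second) and 0.96 (third, paddle 0.46 rad below level), end stop at 1.06. A spring always turns it back to 0 when let go, from every click. Pressing down on paddle_top takes about 5 to 15 N.
- paddle_top (a point): middle of the pressing place on the paddle's upper face, 62 mm from the dial's axis; turns with the dial. The paddle is a black flat bar, 34 mm wide (x), 14 mm thick, reaching to the box's left (+y) to 84 mm from the axis, its centre plane 45 mm in front of the box's face. Steel fingers with dark studs behind it mark off and the three clicks.
- dial_axis (a point): point on the dial's axis, 45 mm in front of the control box's face (the paddle's centre plane), 150 mm above the bench; fixed to the control box, with its axes. The dial is a black disc, 80 mm across, on the robot-side face, its axis level, along the box's x.
- offcut: small block of pale wood, 60 x 42 x 35 mm; loose, to be left alone. Origin: centre of its underside.
- glue: white glue bottle, 50 across, 150 tall mm; loose, to be left alone. Origin: centre of its underside.
- leg: square stool-leg blank of pale wood, 340 long, 36 thick mm; loose, to be left alone. Origin: centre of its underside.
- driver: screwdriver lying on the bench; loose, to be left alone.
- mug: white mug, 80 across, 90 tall mm; loose, to be left alone. Origin: centre of its underside.
- tape: cardboard ring, 100 across, 25 high, lying flat on the bench; sizes in mm; loose, to be left alone. Origin: centre of its underside.
- wax: steel tin, 60 mm across, 50 mm tall, standing on the rear half of the dust box's top; loose, to be left alone. Origin: centre of its underside.

How it is judged:
On the way:
1. the door is shut and seated on its catch (within 0.02 rad), the dial still off (value of joint door below 0.02 rad and value of joint dial below 0.15 rad), for 0.3 s.
At the end, for the whole second after the job is handed in: The door is still seated (joint below 0.02 rad) and the dial stands at its third click (joint above 0.88 rad), held there by the robot, which presses on the dial with more than 1 N all through the last second (value of joint door below 0.02 rad and value of joint dial above 0.88 rad and contact force between any of the fingers, the arm and dial above 1 N); the arm keeps its last pose, push and grip.
It fails at once if the dial is turned towards its first click (past 0.25 rad) while the door is open (over 0.1 rad) (value of joint dial above 0.25 rad and value of joint door above 0.1 rad).
It fails at once if a bystander is shifted by more than 40 mm (distance of any of offcut, glue, leg, driver, mug, tape, wax from where it was at the start of the episode above 0.04 m).
It also fails if it takes over 51 s, if anything falls off the work surface, if the arm or the gripper's body presses on something with over 40 N, if the wrist force passes 120 N, or if a joint passes its speed limit or range.

## Robot

A 6-joint arm with a two-finger parallel gripper is mounted at the origin on the work surface. World frame = base frame: x ahead of the robot, y to its left, z up, the work surface at z = 0. Lengths are in m, angles in rad, forces in N, time in s.
With the tool pointing down it reaches from about 0.35 to 0.85 m from the base axis. Payload 8.1 kg.
Tool frame: the origin (TCP) lies at the centre of the arm's flange, where the gripper is bolted on; the fingertips stand 186 mm ahead of it and the grasp point (between the pads) lies 167 mm ahead of it (grip_depth is the distance from the TCP to the grasp point, in m); x points along the fingers, y is the direction in which the jaws open and shut, and the axes are right-handed (so a half turn about x gives the same grasp; the last joint's range is limited). The gripper opens to 93 mm and grips with 3 to 60 N. Pads are 15 mm wide; open, the fingers measure 128 mm over their backs; the gripper's body (75 mm by 188 mm) begins 65 mm behind the grasp point.
Start: joints at [1.085, 0.13, 1.488, -0, 1.523, -0.085], TCP at [0.234, 0.552, 0.405] pointing down, gripper open.
Joint ranges: [-2.96, 2.96], [-0.89, 2.26], [0.02, 2.5], [-1.34, 4.48], [0, 2.73], [-2.66, 2.66]. Speed limits (rad/s): [2.39, 2.39, 2.79, 3.14, 3.14, 3.14].

## Interface

Orientations are given as a unit quaternion [x, y, z, w].
In Python, from workcell import * gives the robot as it stands. The module is installed in compiled form; this text tells all that it offers.
- The arm moves only by the tool arm_command, never from a script. Its argument "plan" is a list of rows, each an object of numbers: "x", "y", "z": the shift along the tool's x, y, z in m; "ax", "ay", "az": the turn, a rotation vector about the tool's x, y, z in degrees; "gripper": the opening, from -1 (shut) to 1 (fully open). In form: [{"x": .., "y": .., "z": .., "ax": .., "ay": .., "az": .., "gripper": ..}, ...]. A call has exactly 8 rows; each row shifts and turns the commanded pose from where the row before left it, along the tool's axes as they then stand; what a row does not reach is not made up. A row lasts 1/12 s, in which the tool goes at most 41.7 mm and 7.16 degrees, less where a joint would pass 70% of its speed; a pose out of reach is approached as far as the arm can. A call is refused whole if a number of a shift passes 0.0417 or a number of a turn 7.16, either way. A call with a gripper value outside its range is refused whole. The fingers move at their own pace and stop on an object; "squeeze" is the grip in N (left out, the last holds). Time passes only in rows, so rows that do not move let the fingers close, or fill a call up. It gives the time, the measured TCP pose, the force and the opening at its end, in the units of the state.
- observe(): the state, without advancing time (a new reading comes with each control period).
- read_camera(name): name is "scene" or "top"; returns a dict with "img" (420x560x3 uint8, red, green, blue), "fx", "fy", "cx", "cy" (pixels), "R" (3x3) and "t" (3): a world point X has camera coordinates R X + t. Camera axes: x right, y down, z forward; pixel columns grow to the right and rows downward; lengths in m; the calibration is good to about 2 mm. A picture is of the moment at which its call begins. There is no depth.
- hand_in(): hands the job in, once; it reports no verdict.
Trained networks look in a picture, given as the dict that the camera call returned (one of the last four; its "shot" number tells which), for a name from the list of things; names that differ only in an ending like _2 or _b are one class to them, and where a whole thing is asked for, a point or a joint stands for the part that bears it (a point fixed in the world has none). Each returns a list of dicts, best first, with "confidence" (0 to 1); they miss things now and then, are a little off and sometimes report something else, mostly with a low value. They report only what shows in the picture. A call takes as long as a camera call.
- silhouettes(picture, target): "region" (420x560 bool, what is visible of it) and "bbox" ([centre column, centre row, width, height] in pixels, round what is visible of it).
- pinpoint(picture, target): "location" ([row, column] in pixels: a listed point, or the origin of a listed thing).
The state is a dict: "time": time; "joint_pos": joint angles; "joint_vel": joint speeds; "tau": joint torques, N m; "eef_pos": TCP position; "eef_rot": TCP orientation; "ft_force": force on the tool from outside, world axes, zero at the start; "wrist_torque": the same for the moment, N m; "width": finger opening in m.
Only numpy, scipy, OpenCV 4.12 (cv2) and the standard library are available. Lean on these libraries where they do the work, as an engineer would, in place of code of your own. Each camera call takes 0.05 s, during which the arm holds its last target. There are 200 camera calls.

## Working session

There is one attempt and no reset: what is moved stays moved. The work goes in short steps, Python scripts to look and compute and a tool call to move; the robot and the scene stay as the last step left them, time stands still between calls to the robot, and variables do not carry over. Pictures are saved under pics/ and viewed, about 8 in all and at most 12, crops included, and the job is handed in when it is done.

Besides the shell and the picture viewer there is one more tool, called after "Call:" as name(argument=value, ...) on one line, values as JSON. arm_command: Moves the arm, as the interface text tells. Its arguments: {"type":"object","properties":{"plan":{"type":"array"},"squeeze":{"type":"number"}},"required":["plan"]}

```bash
mkdir -p pics
cat > h.py <<'E'
from workcell import *
import numpy as np, cv2
def look(names_pts, save=None):
    P={}
    for c in ("scene","top"):
        p=read_camera(c); P[c]=p
        if save: cv2.imwrite(f"pics/{save}_{c}.png",p["img"][:,:,::-1])
    out={}
    for n in names_pts:
        rows=[];s=[]
        for c,p in P.items():
            r=pinpoint(p,n)
            if not r: s.append((c,None));continue
            v,u=r[0]["location"]; s.append((c,round(u),round(v),round(r[0]["confidence"],2)))
            K=np.array([[p["fx"],0,p["cx"]],[0,p["fy"],p["cy"]],[0,0,1]])
            M=K@np.c_[p["R"],p["t"]]
            rows+= [u*M[2]-M[0], v*M[2]-M[1]]
        X=None
        if len(rows)==4:
            A=np.array(rows);A/=np.linalg.norm(A[:,:3],axis=1)[:,None]
            X,res=np.linalg.lstsq(A[:,:3],-A[:,3],rcond=None)[:2]
            X=X.round(4);s.append(np.sqrt(res).round(4))
        out[n]=X; print(n,X,s)
    return P,out
E
cat > a.py <<'E'
from h import *
P,o=look(["dust_box","door_push","door_hinge","control_box","paddle_top","dial_axis","offcut","glue","leg","driver","mug","tape","wax"],"a")
im=np.hstack([P["scene"]["img"],P["top"]["img"]]);cv2.imwrite("pics/a.png",cv2.resize(im,(800,300))[:,:,::-1])
for c in P: print(c, (-P[c]["R"].T@P[c]["t"]).round(3))
s=observe();print(s["time"],s["eef_pos"],s["eef_rot"],s["ft_force"])
E
python3 a.py
```

```text
dust_box [ 0.6267 -0.1308  0.1139] [('scene', 315, 252, 0.3), ('top', 351, 204, 0.72), array([0.1383])]
door_push [ 0.4927 -0.233   0.1785] [('scene', 222, 233, 0.7), ('top', 377, 225, 0.81), array([0.0075])]
door_hinge [ 0.5577 -0.1205  0.1739] [('scene', 265, 223, 0.56), ('top', 327, 198, 0.89), array([0.0005])]
control_box None [('scene', None), ('top', 204, 212, 0.69)]
paddle_top [0.5078 0.2704 0.1843] [('scene', 333, 145, 0.62), ('top', 163, 220, 0.58), array([0.0051])]
dial_axis [0.4984 0.209  0.1438] [('scene', 319, 162, 0.68), ('top', 193, 226, 0.75), array([0.0013])]
offcut [0.3907 0.0075 0.0093] [('scene', 257, 207, 0.59), ('top', 276, 267, 0.75), array([0.0008])]
glue [0.6582 0.0065 0.005 ] [('scene', 316, 249, 0.5), ('top', 274, 170, 0.72), array([0.0043])]
leg [ 0.3098  0.2281 -0.0017] [('scene', 283, 166, 0.62), ('top', 198, 300, 0.83), array([0.0063])]
driver None [('scene', 179, 245, 0.83), ('top', None)]
mug [0.5205 0.4498 0.0229] [('scene', 363, 156, 0.79), ('top', 115, 224, 0.69), array([0.0068])]
tape [ 0.2816 -0.3752 -0.4977] [('scene', 179, 332, 0.89), ('top', 381, 292, 0.75), array([0.0055])]
wax [ 0.695  -0.2642  0.2078] [('scene', 265, 275, 0.79), ('top', 386, 137, 0.76), array([0.0004])]
scene [ 1.135 -0.675  1.139]
top [ 0.415 -0.009  1.306]
1.4 [0.23408353 0.55246437 0.40474576] [ 0.14075847  0.69295187 -0.14075176  0.6929601 ] [ 0.02907302  0.0513457  -0.22827697]
```

View pics/a_scene.png

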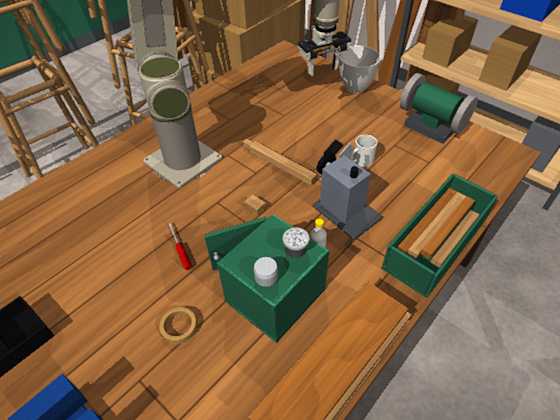

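View pics/a_top.png

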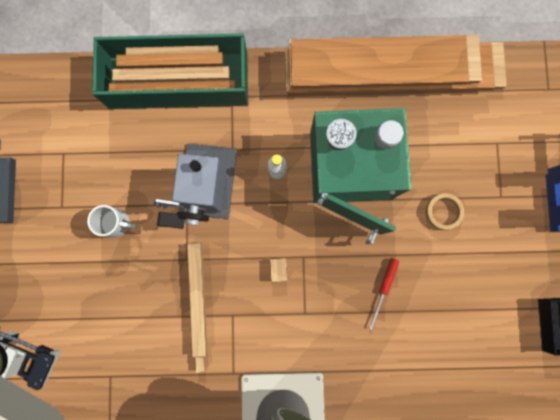

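The views agree: the door stands at about 0.53 rad with its hinge near (0.558, -0.12), and the dial is near (0.50, 0.21). The networks' pixels fit the picture. I'll turn the jaws square and cross towards the door.

Call:
arm_command(plan=[{"ax":-5.74,"gripper":-1},{"ax":-5.74,"gripper":-1},{"ax":-5.74,"gripper":-1},{"ax":-5.74,"gripper":-1},{"y":-0.039,"z":0.009,"gripper":-1},{"y":-0.039,"z":0.009,"gripper":-1},{"y":-0.039,"z":0.009,"gripper":-1},{"y":-0.039,"z":0.009,"gripper":-1}], squeeze=20)

```text
validation failed for argument at $.pl...
```

Call:
arm_command(plan=[{"y":-0.039,"z":0.009,"gripper":-1},{"y":-0.039,"z":0.009,"gripper":-1},{"y":-0.039,"z":0.009,"gripper":-1},{"y":-0.039,"z":0.009,"gripper":-1},{"y":-0.039,"z":0.009,"gripper":-1},{"y":-0.039,"z":0.009,"gripper":-1},{"y":-0.039,"z":0.009,"gripper":-1},{"y":-0.039,"z":0.009,"gripper":-1}])

```text
validation failed for argument at $.pl...
```

Call:
arm_command(plan=[{"x":0,"y":0,"z":0,"ax":-5.74,"ay":0,"az":0,"gripper":-1},{"x":0,"y":0,"z":0,"ax":-5.74,"ay":0,"az":0,"gripper":-1},{"x":0,"y":0,"z":0,"ax":-5.74,"ay":0,"az":0,"gripper":-1},{"x":0,"y":0,"z":0,"ax":-5.74,"ay":0,"az":0,"gripper":-1},{"x":0,"y":-0.039,"z":0.009,"ax":0,"ay":0,"az":0,"gripper":-1},{"x":0,"y":-0.039,"z":0.009,"ax":0,"ay":0,"az":0,"gripper":-1},{"x":0,"y":-0.039,"z":0.009,"ax":0,"ay":0,"az":0,"gripper":-1},{"x":0,"y":-0.039,"z":0.009,"ax":0,"ay":0,"az":0,"gripper":-1}], squeeze=20)

```text
time: 2.07
eef_pos: [0.27, 0.395, 0.4044]
eef_rot: [-0.0, 0.707, 0.0, 0.707]
ft_force: [0.7, -0.9, -0.3]
width: 0.0443
```

Call:
arm_command(plan=[{"x":0,"y":-0.039,"z":0.01,"ax":0,"ay":0,"az":0,"gripper":-1},{"x":0,"y":-0.039,"z":0.01,"ax":0,"ay":0,"az":0,"gripper":-1},{"x":0,"y":-0.039,"z":0.01,"ax":0,"ay":0,"az":0,"gripper":-1},{"x":0,"y":-0.039,"z":0.01,"ax":0,"ay":0,"az":0,"gripper":-1},{"x":0,"y":-0.039,"z":0.01,"ax":0,"ay":0,"az":0,"gripper":-1},{"x":0,"y":-0.039,"z":0.01,"ax":0,"ay":0,"az":0,"gripper":-1},{"x":0,"y":-0.039,"z":0.01,"ax":0,"ay":0,"az":0,"gripper":-1},{"x":0,"y":-0.039,"z":0.01,"ax":0,"ay":0,"az":0,"gripper":-1}])

```text
time: 2.73
eef_pos: [0.3498, 0.0827, 0.4051]
eef_rot: [-0.0, 0.707, 0.0, 0.708]
ft_force: [1.4, -0.6, 0.6]
width: 0.0005
```

Call:
arm_command(plan=[{"x":0,"y":-0.039,"z":0.01,"ax":0,"ay":0,"az":0,"gripper":-1},{"x":0,"y":-0.039,"z":0.01,"ax":0,"ay":0,"az":0,"gripper":-1},{"x":0,"y":-0.039,"z":0.01,"ax":0,"ay":0,"az":0,"gripper":-1},{"x":0,"y":-0.039,"z":0.01,"ax":0,"ay":0,"az":0,"gripper":-1},{"x":0,"y":-0.039,"z":0.01,"ax":0,"ay":0,"az":0,"gripper":-1},{"x":0,"y":-0.039,"z":0.01,"ax":0,"ay":0,"az":0,"gripper":-1},{"x":0,"y":-0.039,"z":0,"ax":0,"ay":0,"az":0,"gripper":-1},{"x":0,"y":-0.039,"z":0,"ax":0,"ay":0,"az":0,"gripper":-1}])

```text
time: 3.4
eef_pos: [0.4099, -0.2297, 0.4048]
eef_rot: [0.0, 0.707, -0.0, 0.707]
ft_force: [0.6, -0.0, -0.4]
width: 0.0007
```

Call:
arm_command(plan=[{"x":0.016,"y":0,"z":0,"ax":0,"ay":0,"az":0,"gripper":-1},{"x":0.016,"y":0,"z":0,"ax":0,"ay":0,"az":0,"gripper":-1},{"x":0.016,"y":0,"z":0,"ax":0,"ay":0,"az":0,"gripper":-1},{"x":0.016,"y":0,"z":0,"ax":0,"ay":0,"az":0,"gripper":-1},{"x":0,"y":0,"z":0.01,"ax":0,"ay":0,"az":0,"gripper":-1},{"x":0,"y":0,"z":0.01,"ax":0,"ay":0,"az":0,"gripper":-1},{"x":0,"y":0,"z":0.01,"ax":0,"ay":0,"az":0,"gripper":-1},{"x":0,"y":0,"z":0.01,"ax":0,"ay":0,"az":0,"gripper":-1}])

```text
time: 4.07
eef_pos: [0.4504, -0.2276, 0.3407]
eef_rot: [0.0, 0.707, -0.0, 0.707]
ft_force: [0.2, -0.3, 1.0]
width: 0.0005
```

```bash
cat > b.py <<'E'
import sys
from h import *
P,o=look(["door_push","door_hinge","paddle_top","dial_axis"])
a,b=P["scene"]["img"][110:320,180:460],P["top"]["img"][90:300,130:430]
im=np.hstack([cv2.resize(a,(400,300)),cv2.resize(b,(400,300))]);cv2.imwrite(f"pics/{sys.argv[1]}.png",im[:,:,::-1])
s=observe();print(s["time"],s["eef_pos"],s["ft_force"])
E
python3 b.py b1
```

```text
door_push [ 0.4912 -0.2265  0.1719] [('scene', 223, 233, 0.76), ('top', 373, 225, 0.73), array([0.0059])]
door_hinge [ 0.5552 -0.119   0.1811] [('scene', 266, 220, 0.86), ('top', 328, 200, 0.72), array([0.0063])]
paddle_top [0.5156 0.2622 0.1864] [('scene', 334, 147, 0.6), ('top', 168, 218, 0.82), array([0.0002])]
dial_axis [0.4976 0.2134 0.1377] [('scene', 320, 163, 0.64), ('top', 192, 226, 0.88), array([0.0014])]
4.5667 [ 0.44970598 -0.22760081  0.34081839] [-0.4737424   0.21931201 -0.0531628 ]
```

View pics/b1.png

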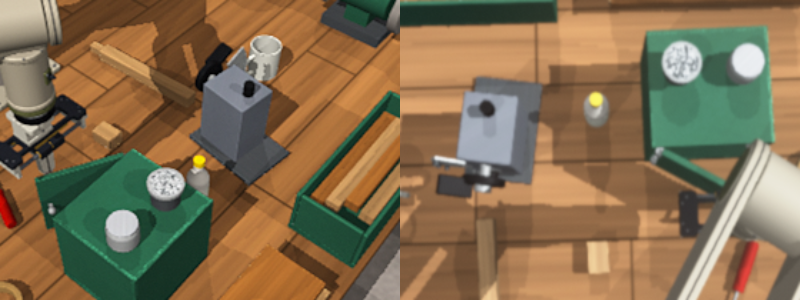

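The closed fingers stand just in front of the open door's outer face, around (50,165) in the left crop. Everything else is unmoved, so I'll push.

Call:
arm_command(plan=[{"x":0,"y":-0.002,"z":0.01,"ax":0,"ay":0,"az":0,"gripper":-1},{"x":0,"y":-0.002,"z":0.01,"ax":0,"ay":0,"az":0,"gripper":-1},{"x":0,"y":-0.002,"z":0.01,"ax":0,"ay":0,"az":0,"gripper":-1},{"x":0,"y":-0.003,"z":0.01,"ax":0,"ay":0,"az":0,"gripper":-1},{"x":0,"y":-0.003,"z":0.01,"ax":0,"ay":0,"az":0,"gripper":-1},{"x":0,"y":-0.003,"z":0.01,"ax":0,"ay":0,"az":0,"gripper":-1},{"x":0,"y":-0.003,"z":0.01,"ax":0,"ay":0,"az":0,"gripper":-1},{"x":0,"y":-0.002,"z":0.005,"ax":0,"ay":0,"az":0,"gripper":-1}])

```text
time: 5.23
eef_pos: [0.5256, -0.2478, 0.3407]
eef_rot: [0.0, 0.707, -0.0, 0.707]
ft_force: [0.5, -0.6, -0.3]
width: 0.0004
```

Call:
arm_command(plan=[{"x":0,"y":0,"z":0.004,"ax":0,"ay":0,"az":0,"gripper":-1},{"x":0,"y":0,"z":0.004,"ax":0,"ay":0,"az":0,"gripper":-1},{"x":0,"y":0,"z":0.003,"ax":0,"ay":0,"az":0,"gripper":-1},{"x":0,"y":0,"z":0.003,"ax":0,"ay":0,"az":0,"gripper":-1},{"x":0,"y":0,"z":0.002,"ax":0,"ay":0,"az":0,"gripper":-1},{"x":0,"y":0,"z":0.002,"ax":0,"ay":0,"az":0,"gripper":-1},{"x":0,"y":0,"z":0,"ax":0,"ay":0,"az":0,"gripper":-1},{"x":0,"y":0,"z":0,"ax":0,"ay":0,"az":0,"gripper":-1}])

```text
time: 5.9
eef_pos: [0.543, -0.2474, 0.3408]
eef_rot: [0.0, 0.707, 0.0, 0.707]
ft_force: [0.3, 1.0, 0.2]
width: 0.0007
```

Call:
arm_command(plan=[{"x":0,"y":0,"z":0.002,"ax":0,"ay":0,"az":0,"gripper":-1},{"x":0,"y":0,"z":0.002,"ax":0,"ay":0,"az":0,"gripper":-1},{"x":0,"y":0,"z":0.002,"ax":0,"ay":0,"az":0,"gripper":-1},{"x":0,"y":0,"z":0.001,"ax":0,"ay":0,"az":0,"gripper":-1},{"x":0,"y":0,"z":0,"ax":0,"ay":0,"az":0,"gripper":-1},{"x":0,"y":0,"z":0,"ax":0,"ay":0,"az":0,"gripper":-1},{"x":0,"y":0,"z":0,"ax":0,"ay":0,"az":0,"gripper":-1},{"x":0,"y":0,"z":0,"ax":0,"ay":0,"az":0,"gripper":-1}])

```text
time: 6.57
eef_pos: [0.548, -0.2476, 0.3407]
eef_rot: [0.0, 0.71, 0.0, 0.705]
ft_force: [-21.6, 2.4, 11.8]
width: 0.0006
```

```bash
python3 b.py b2
```

```text
door_push None [('scene', 230, 252, 0.65), ('top', None)]
door_hinge [ 0.5573 -0.1173  0.1896] [('scene', 267, 218, 0.51), ('top', 328, 198, 0.8), array([0.0067])]
paddle_top [0.5123 0.2627 0.1909] [('scene', 334, 145, 0.84), ('top', 167, 219, 0.64), array([0.0008])]
dial_axis [0.5019 0.2064 0.1603] [('scene', 320, 159, 0.93), ('top', 193, 224, 0.69), array([0.0017])]
7.0667 [ 0.5480194  -0.24761586  0.34073972] [-21.0171401    1.53216555  11.6765998 ]
```

View pics/b2.png

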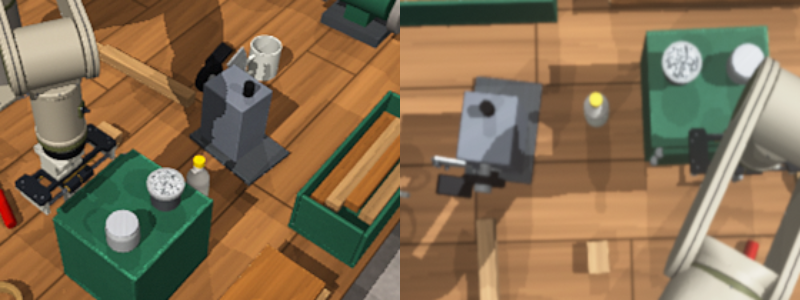

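A steady 21 N, above the 5–10 N catch force, suggests the door is home. I'll back off and check that it stays shut.

Call:
arm_command(plan=[{"x":0,"y":0,"z":-0.01,"ax":0,"ay":0,"az":0,"gripper":-1},{"x":0,"y":0,"z":-0.02,"ax":0,"ay":0,"az":0,"gripper":-1},{"x":0,"y":0,"z":-0.03,"ax":0,"ay":0,"az":0,"gripper":-1},{"x":-0.02,"y":0,"z":-0.03,"ax":0,"ay":0,"az":0,"gripper":-1},{"x":-0.02,"y":0.03,"z":-0.03,"ax":0,"ay":0,"az":0,"gripper":-1},{"x":-0.02,"y":0.04,"z":-0.02,"ax":0,"ay":0,"az":0,"gripper":-1},{"x":0,"y":0.04,"z":0,"ax":0,"ay":0,"az":0,"gripper":-1},{"x":0,"y":0.04,"z":0,"ax":0,"ay":0,"az":0,"gripper":-1}])

```text
time: 7.73
eef_pos: [0.4157, -0.1061, 0.3974]
eef_rot: [0.001, 0.706, -0.001, 0.709]
ft_force: [0.9, 0.3, -0.1]
width: 0.0001
```

Call:
arm_command(plan=[{"x":0,"y":0.04,"z":0,"ax":0,"ay":0,"az":0,"gripper":-1},{"x":0,"y":0.04,"z":0,"ax":0,"ay":0,"az":0,"gripper":-1},{"x":0,"y":0.04,"z":0,"ax":0,"ay":0,"az":0,"gripper":-1},{"x":0,"y":0.04,"z":0,"ax":0,"ay":0,"az":0,"gripper":-1},{"x":0,"y":0.04,"z":0,"ax":0,"ay":0,"az":0,"gripper":-1},{"x":0,"y":0.04,"z":0,"ax":0,"ay":0,"az":0,"gripper":-1},{"x":0,"y":0.04,"z":0,"ax":0,"ay":0,"az":0,"gripper":-1},{"x":0,"y":0.04,"z":0,"ax":0,"ay":0,"az":0,"gripper":-1}])

```text
time: 8.4
eef_pos: [0.4158, 0.2155, 0.396]
eef_rot: [0.0, 0.707, 0.0, 0.708]
ft_force: [0.9, -0.5, 0.4]
width: 0.0004
```

```bash
python3 b.py b3
```

```text
door_push [ 0.56   -0.2483  0.1748] [('scene', 234, 250, 0.5), ('top', 380, 196, 0.68), array([0.0037])]
door_hinge [ 0.5622 -0.1169  0.1834] [('scene', 270, 220, 0.47), ('top', 328, 198, 0.96), array([0.0113])]
paddle_top [0.5143 0.2669 0.1813] [('scene', 334, 147, 0.76), ('top', 166, 218, 0.9), array([0.0019])]
dial_axis [0.5002 0.2102 0.147 ] [('scene', 320, 162, 0.84), ('top', 192, 225, 0.86), array([0.0022])]
8.9 [0.41670644 0.2119981  0.39565278] [-0.86995953 -0.73648627 -0.75350074]
```

View pics/b3.png

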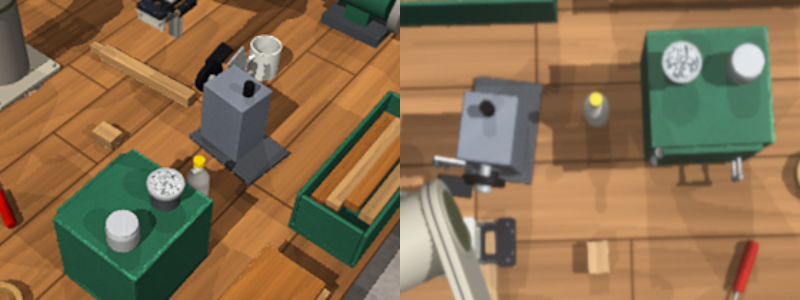

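The door reads shut: door_push is at x=0.560, flush with the hinge, and the front looks parallel at crop (650–740,155). I'll move over the paddle, at crop (455,185).

Call:
arm_command(plan=[{"x":-0.02,"y":0.01,"z":0,"ax":0,"ay":0,"az":0,"gripper":-1},{"x":0,"y":0.016,"z":0.015,"ax":0,"ay":0,"az":0,"gripper":-1},{"x":0,"y":0.016,"z":0.02,"ax":0,"ay":0,"az":0,"gripper":-1},{"x":0,"y":0.016,"z":0.02,"ax":0,"ay":0,"az":0,"gripper":-1},{"x":0,"y":0,"z":0.02,"ax":0,"ay":0,"az":0,"gripper":-1},{"x":0,"y":0,"z":0.016,"ax":0,"ay":0,"az":0,"gripper":-1},{"x":0.01,"y":0,"z":0,"ax":0,"ay":0,"az":0,"gripper":-1},{"x":0,"y":0,"z":0,"ax":0,"ay":0,"az":0,"gripper":-1}])

```text
time: 9.57
eef_pos: [0.5075, 0.2701, 0.4031]
eef_rot: [0.0, 0.708, -0.001, 0.706]
ft_force: [-0.4, 0.2, -0.4]
width: 0.0005
```

```bash
cat > c.py <<'E'
import sys
from h import *
P,o=look(["paddle_top","dial_axis","door_push"])
a,b=P["scene"]["img"][110:215,270:410],P["top"]["img"][150:255,110:250]
im=np.hstack([cv2.resize(a,(400,300),interpolation=2),cv2.resize(b,(400,300),interpolation=2)]);cv2.imwrite(f"pics/{sys.argv[1]}.png",im[:,:,::-1])
s=observe();print(s["time"],s["eef_pos"],s["ft_force"])
tip=s["eef_pos"]-np.array([0,0,.186])
for c,p in P.items():
    q=p["R"]@tip+p["t"];print(c,"tip px",p["fx"]*q[0]/q[2]+p["cx"],p["fy"]*q[1]/q[2]+p["cy"])
E
python3 c.py c1
```

```text
paddle_top [0.5187 0.2638 0.1988] [('scene', 337, 144, 0.63), ('top', 167, 218, 0.5), array([0.0066])]
dial_axis [0.506  0.2165 0.141 ] [('scene', 324, 162, 0.6), ('top', 191, 224, 0.87), array([0.0039])]
door_push [ 0.5594 -0.25    0.179 ] [('scene', 232, 250, 0.73), ('top', 381, 196, 0.83), array([0.0001])]
9.9667 [0.50705818 0.2711445  0.40610071] [-0.15312472 -0.29030374 -0.30159479]
scene tip px 334.7316121255033 136.31882140844726
top tip px 160.16243385110664 220.68598539783173
```

View pics/c1.png

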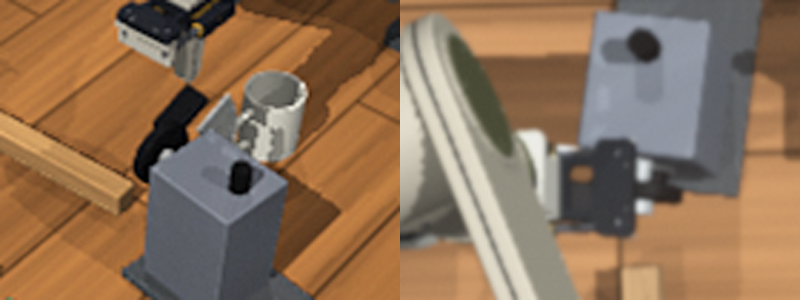

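The fingertips, at left crop (185,75), hover just above the paddle's end at (190,100). The door still reads shut, so I'll press down.

Call:
arm_command(plan=[{"x":0.008,"y":0,"z":0,"ax":0,"ay":0,"az":0,"gripper":-1},{"x":0.006,"y":0,"z":0,"ax":0,"ay":0,"az":0,"gripper":-1},{"x":0.006,"y":0,"z":0,"ax":0,"ay":0,"az":0,"gripper":-1},{"x":0.006,"y":0,"z":0,"ax":0,"ay":0,"az":0,"gripper":-1},{"x":0.006,"y":0,"z":0,"ax":0,"ay":0,"az":0,"gripper":-1},{"x":0.006,"y":0,"z":0,"ax":0,"ay":0,"az":0,"gripper":-1},{"x":0.004,"y":0,"z":0,"ax":0,"ay":0,"az":0,"gripper":-1},{"x":0,"y":0,"z":0,"ax":0,"ay":0,"az":0,"gripper":-1}])

```text
time: 10.63
eef_pos: [0.5076, 0.2714, 0.3634]
eef_rot: [0.0, 0.707, 0.0, 0.708]
ft_force: [0.5, 1.1, 4.4]
width: 0.0006
```

Call:
arm_command(plan=[{"x":0.006,"y":0,"z":0,"ax":0,"ay":0,"az":0,"gripper":-1},{"x":0.006,"y":0,"z":0,"ax":0,"ay":0,"az":0,"gripper":-1},{"x":0.006,"y":0,"z":0,"ax":0,"ay":0,"az":0,"gripper":-1},{"x":0.006,"y":0,"z":0,"ax":0,"ay":0,"az":0,"gripper":-1},{"x":0.004,"y":0,"z":0,"ax":0,"ay":0,"az":0,"gripper":-1},{"x":0,"y":0,"z":0,"ax":0,"ay":0,"az":0,"gripper":-1},{"x":0,"y":0,"z":0,"ax":0,"ay":0,"az":0,"gripper":-1},{"x":0,"y":0,"z":0,"ax":0,"ay":0,"az":0,"gripper":-1}])

```text
time: 11.3
eef_pos: [0.5076, 0.2716, 0.336]
eef_rot: [0.0, 0.707, 0.0, 0.708]
ft_force: [1.9, 3.9, 4.2]
width: 0.0007
```

Call:
arm_command(plan=[{"x":0.004,"y":0,"z":0,"ax":0,"ay":0,"az":0,"gripper":-1},{"x":0.004,"y":0,"z":0,"ax":0,"ay":0,"az":0,"gripper":-1},{"x":0.004,"y":0,"z":0,"ax":0,"ay":0,"az":0,"gripper":-1},{"x":0.002,"y":0,"z":0,"ax":0,"ay":0,"az":0,"gripper":-1},{"x":0,"y":0,"z":0,"ax":0,"ay":0,"az":0,"gripper":-1},{"x":0,"y":0,"z":0,"ax":0,"ay":0,"az":0,"gripper":-1},{"x":0,"y":0,"z":0,"ax":0,"ay":0,"az":0,"gripper":-1},{"x":0,"y":0,"z":0,"ax":0,"ay":0,"az":0,"gripper":-1}])

```text
time: 11.97
eef_pos: [0.5074, 0.2708, 0.3214]
eef_rot: [-0.0, 0.707, -0.0, 0.707]
ft_force: [2.5, -0.6, 4.4]
width: 0.0006
```

```bash
python3 c.py c2
```

```text
paddle_top [0.509  0.2748 0.1358] [('scene', 333, 156, 0.72), ('top', 166, 222, 0.56), array([0.0046])]
dial_axis [0.4974 0.2226 0.1328] [('scene', 322, 162, 0.91), ('top', 188, 227, 0.78), array([0.0004])]
door_push [ 0.5561 -0.2482  0.1729] [('scene', 233, 250, 0.66), ('top', 380, 198, 0.8), array([0.003])]
12.3667 [0.50727767 0.27110733 0.32128018] [ 0.59619729 -0.61375551  3.33194416]
scene tip px 332.86593116747895 155.8402404844624
top tip px 168.93016357146462 223.2812192012662
```

View pics/c2.png

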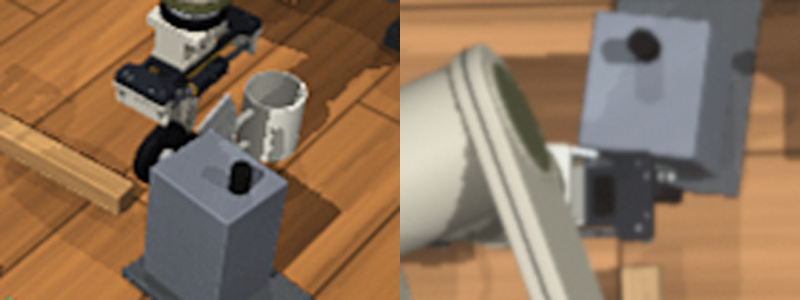

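Call:
arm_command(plan=[{"x":0.002,"y":0,"z":0,"ax":0,"ay":0,"az":0,"gripper":-1},{"x":0.002,"y":0,"z":0,"ax":0,"ay":0,"az":0,"gripper":-1},{"x":0.002,"y":0,"z":0,"ax":0,"ay":0,"az":0,"gripper":-1},{"x":0,"y":0,"z":0,"ax":0,"ay":0,"az":0,"gripper":-1},{"x":0,"y":0,"z":0,"ax":0,"ay":0,"az":0,"gripper":-1},{"x":0,"y":0,"z":0,"ax":0,"ay":0,"az":0,"gripper":-1},{"x":0,"y":0,"z":0,"ax":0,"ay":0,"az":0,"gripper":-1},{"x":0,"y":0,"z":0,"ax":0,"ay":0,"az":0,"gripper":-1}])

```text
time: 13.03
eef_pos: [0.5076, 0.2713, 0.3165]
eef_rot: [0.0, 0.707, 0.0, 0.708]
ft_force: [-0.1, -0.2, 7.6]
width: 0.0005
```

Call:
arm_command(plan=[{"x":0.002,"y":0,"z":0,"ax":0,"ay":0,"az":0,"gripper":-1},{"x":0.002,"y":0,"z":0,"ax":0,"ay":0,"az":0,"gripper":-1},{"x":0,"y":0,"z":0,"ax":0,"ay":0,"az":0,"gripper":-1},{"x":0,"y":0,"z":0,"ax":0,"ay":0,"az":0,"gripper":-1},{"x":0,"y":0,"z":0,"ax":0,"ay":0,"az":0,"gripper":-1},{"x":0,"y":0,"z":0,"ax":0,"ay":0,"az":0,"gripper":-1},{"x":0,"y":0,"z":0,"ax":0,"ay":0,"az":0,"gripper":-1},{"x":0,"y":0,"z":0,"ax":0,"ay":0,"az":0,"gripper":-1}])

```text
time: 13.7
eef_pos: [0.5078, 0.2714, 0.3127]
eef_rot: [0.0, 0.706, 0.0, 0.708]
ft_force: [-0.4, -0.0, 8.4]
width: 0.0008
```

Call:
arm_command(plan=[{"x":0.002,"y":0,"z":0,"ax":0,"ay":0,"az":0,"gripper":-1},{"x":0.001,"y":0,"z":0,"ax":0,"ay":0,"az":0,"gripper":-1},{"x":0,"y":0,"z":0,"ax":0,"ay":0,"az":0,"gripper":-1},{"x":0,"y":0,"z":0,"ax":0,"ay":0,"az":0,"gripper":-1},{"x":0,"y":0,"z":0,"ax":0,"ay":0,"az":0,"gripper":-1},{"x":0,"y":0,"z":0,"ax":0,"ay":0,"az":0,"gripper":-1},{"x":0,"y":0,"z":0,"ax":0,"ay":0,"az":0,"gripper":-1},{"x":0,"y":0,"z":0,"ax":0,"ay":0,"az":0,"gripper":-1}])

```text
time: 14.37
eef_pos: [0.508, 0.2716, 0.3106]
eef_rot: [0.001, 0.706, 0.001, 0.708]
ft_force: [-0.2, 0.2, 13.2]
width: 0.0007
```

Call:
arm_command(plan=[{"x":0.002,"y":0,"z":0,"ax":0,"ay":0,"az":0,"gripper":-1},{"x":0.001,"y":0,"z":0,"ax":0,"ay":0,"az":0,"gripper":-1},{"x":0,"y":0,"z":0,"ax":0,"ay":0,"az":0,"gripper":-1},{"x":0,"y":0,"z":0,"ax":0,"ay":0,"az":0,"gripper":-1},{"x":0,"y":0,"z":0,"ax":0,"ay":0,"az":0,"gripper":-1},{"x":0,"y":0,"z":0,"ax":0,"ay":0,"az":0,"gripper":-1},{"x":0,"y":0,"z":0,"ax":0,"ay":0,"az":0,"gripper":-1},{"x":0,"y":0,"z":0,"ax":0,"ay":0,"az":0,"gripper":-1}])

```text
time: 15.03
eef_pos: [0.5084, 0.2722, 0.3095]
eef_rot: [0.001, 0.705, 0.001, 0.709]
ft_force: [-2.9, 1.0, 22.5]
width: 0.0008
```

```bash
python3 c.py c3
```

```text
paddle_top None [('scene', None), ('top', 169, 221, 0.56)]
dial_axis [0.5032 0.2127 0.1537] [('scene', 322, 160, 0.76), ('top', 192, 224, 0.9), array([0.0032])]
door_push [ 0.5575 -0.2473  0.1705] [('scene', 234, 251, 0.67), ('top', 380, 198, 0.78), array([0.0039])]
15.4333 [0.50839217 0.27215039 0.30955607] [-3.63622547  1.49205236 22.24561866]
scene tip px 333.05654565822306 158.3921819067152
top tip px 169.62971085665032 223.19055522312976
```

View pics/c3.png

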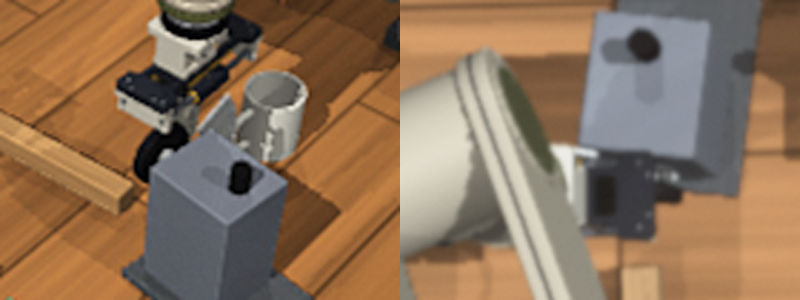

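The force jumped from 8 to 22 N over the last 3 mm, so the dial is at its end stop. The tip is 26 mm below the axis, past the roughly 15 mm that 0.88 rad needs. Door and bystanders are unchanged in the pictures.

```bash
python3 -c "
from workcell import *
print(hand_in()); s=observe(); print(s['time'],s['eef_pos'],s['ft_force'])"
```

```text
the job is handed in; nothing more can be done
None
the job is handed in; nothing more can be done
```

I pushed the door shut, then pressed the shaker dial's paddle down to what looks like its end stop. I handed the job in at about 15.4 s, still holding the dial there. The hand-in reports no verdict, so these are my own last checks:

- **Door:** It held against a steady 21 N push, above the 5–10 N catch. After I backed off, its push point stayed level with the hinge at x ≈ 0.56 in every later look. I couldn't measure the 0.02 rad seating directly.
- **Dial:** The fingertip ended 26 mm below the dial's axis, and 0.88 rad needs about 15 mm. The upward force rose from about 8 N to a steady 22 N over the last few millimetres, as it would against the end stop. I inferred the angle from this, because the scene camera could no longer find the paddle in the last picture.
- **Other things:** In the pictures I looked at, the loose objects in view had not moved. I did not measure their positions again.

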